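# Set the strip width on a paper jig with its knurled wheel

## Task

Set the width on the metal paper-strip jig: with a fingertip on top of its knurled wheel, roll the wheel, in as many strokes as it takes, until the sliding fence's leading face has closed up in line with the upright fin of the gauge rider, and leave it there. Move the fence only by the wheel, leave the rider where it is set, and neither pick up nor shift anything else on the table.

Things in the scene. Friction and masses are not known exactly. Their poses are not given: they have to be found in the camera images.
- jig: Grey metal jig fixed to the table, base 130 (x) x 260 (y) x 12 mm; origin at the centre of its underside, z up, turned up to 20 deg. From -y to +y: knurled wheel between two aluminium cheeks (tops 72 mm above the table), sliding fence, fixed stop (face at y = 97 mm, top 52 mm above the table). A scale with the gauge rider lies along its -x edge, next to the robot.
- adjuster_wheel (a joint): Turn of the knurled steel wheel, 68 mm diameter, 30 mm wide, axle along jig x at jig (0, -85, 62) mm. 0 at the start (fence open); it grows when the wheel's top moves toward jig +y (toward the fixed stop), and drives the fence 14 mm toward +y per radian. It also rolls back, stays where left, takes about 1 N at the rim.
- frame: Dark steel plate 100 x 214 x 6 mm on springs over the base, its top face (origin on the jig's z axis) 26 mm above the table when free; it carries the wheel and the fence. Pressed from above, as through the wheel, it sinks level up to 6 mm, against about 2 N at first and 6 N fully down, and springs back.
- wheel_top (a point): Highest point of the wheel, mid-width, 96 mm above the table when free; it sinks with the frame but does not turn with the wheel.
- fence: Sliding aluminium fence, 85 (x) x 14 (y) x 22 mm high, its top 49.5 mm above the table; origin in the plane of its leading face (the face toward jig +y and the fixed stop), axes as the jig's.
- fence_edge (a point): Point on the fence's leading face, at the end toward the scale; compare its jig y with the gauge mark's.
- gauge_rider: Small dark steel rider on the scale, 16 x 14 mm, with an upright fin 2 mm thick whose top is 51 mm above the table; origin in the middle plane of the fin. It starts 22 to 48 mm beyond the fence's leading face toward jig +y and must stay where it is set.
- gauge_mark (a point): Edge of the rider's fin next to the fence, in the fin's middle plane: the gauge mark. Axes as the jig's.
- phone: Bystander: phone lying flat, 62x124x9 mm, to the right of the jig.
- ink_a: Bystander: dropper ink bottle, 40 mm diameter, 70 mm high, standing behind the wheel end of the jig; origin under its centre.
- ink_b: Bystander: dropper ink bottle, 40 mm diameter, 70 mm high, standing behind the other end of the jig; origin under its centre.
- eraser: Bystander: eraser, 20x42x12 mm, lying in front of the jig.
- grey_cup: Bystander: grey cup, 73 mm diameter, 50 mm high, at the back of the table.
- gesso: Bystander: small round white bottle, 45 mm diameter, 66 mm high, behind the phone.

How it is judged:
By the outcome, as a careful person would: the job done as asked, in the order asked, and still so for the second after the job is handed in, with the robot touching nothing.
It also fails if it takes over 48 s, if anything falls off the work surface, if the arm or the gripper's body presses on something with over 40 N, if the wrist force passes 120 N, or if a joint passes its speed limit or range.

## Robot

A 6-joint arm with a two-finger parallel gripper is mounted at the origin on a cart in front of the work surface, level with it; the furniture and walls round the work are solid. World frame = base frame: x ahead of the robot, y to its left, z up, the work surface at z = 0. Lengths are in m, angles in degrees, forces in N, time in s.
With the tool pointing down it reaches from about 0.3 to 1 m from the base axis. Payload 5.1 kg.
Tool frame: the origin (TCP) lies at the very end of the fingers, on their centre line; the grasp point (between the pads) lies ctrl.hold_point_z behind it (ctrl.hold_point_z is the distance from the TCP to the grasp point, in m); z points along the fingers, y is the line along which they close (so a half turn about z gives the same grasp; the last joint's range is limited). The gripper opens to 95 mm and grips with 3 to 60 N. Pads are 20 mm wide; open, the fingers measure 119 mm over their backs; the gripper's body (75 mm by 180 mm) begins 59 mm behind the grasp point.
Start: joints at [65.226, 7.093, 94.555, -0, 78.352, -4.733], TCP at [0.223, 0.611, 0.191] pointing down, gripper open.
Joint ranges: [-149.61, 149.61], [-58.7, 133.49], [1.44, 155.28], [-77.14, 257.14], [18.33, 153.61], [-166.67, 166.67]. Speed limits (degrees/s): [147.25, 147.25, 180, 180, 180, 180].

## Interface

Orientations are given as [roll, pitch, yaw] about the fixed x, y, z axes, in that order (R = Rz(yaw) Ry(pitch) Rx(roll)).
In Python, from cell import ctrl gives the robot as it stands.
- The arm moves only by the tool carry_out, never from a script. Its argument "rows" is a list of rows, each an object of numbers: "tx", "ty", "tz": the shift along the world's x, y, z in m; "wx", "wy", "wz": the turn, a rotation vector about the world's x, y, z in units of 6 degrees (1.0 is 6 degrees); "gripper": the opening, from -1 (shut) to 1 (fully open). A call has 1 to 12 rows; each row shifts and turns the commanded pose from where the row before left it; what a row does not reach is not made up. A row lasts 1/10 s, in which the tool goes at most 50 mm and 8.59 degrees, less where a joint would pass 70% of its speed; a pose out of reach is approached as far as the arm can. A call with a gripper value outside its range is refused whole. The fingers move at their own pace and stop on an object; "force" is the grip in N (left out, the last holds). Time passes only in rows, so rows that do not move let the fingers close. It gives the time, the measured TCP pose, the force, the opening and the grip force at its end, in the units of the state.
- ctrl.state(): the state, without advancing time (a new reading comes with each control period).
- ctrl.grab_frame(name): name is "side" or "top" or "wrist"; returns (picture, depth): 400x640x3 uint8, red, green, blue; 400x640 float32, m along the optical axis (not along the pixel's ray), 0 where there is no reading.
- ctrl.camera_params(name): a dict with "intrinsics" (3x3 intrinsics, pixels), "dist_coeffs" ([k1, k2, p1, p2, k3] as OpenCV has them; the pictures are not rectified), "rvec" (rotation vector, rad) and "tvec" (3), from world to camera coordinates, as OpenCV has them; the wrist camera has in their place "T_tool_cam" (4x4, takes a point from camera to tool coordinates, whose origin is the TCP and whose axes are the flange's). Camera axes: x right, y down, z forward; pixel columns grow to the right and rows downward; lengths in m; the calibration is good to about 2 mm. A picture is of the moment at which its call begins: read the wrist's pose just before it. camera_params takes no time and is no camera call.
- ctrl.close_job(): hands the job in; it is judged then, once.
The state is a dict: "time_s": time; "joint_positions": joint angles; "qd": joint speeds; "joint_efforts": joint torques, N m; "eef_pos": TCP position; "eef_rot": TCP orientation; "contact_force": force on the tool from outside, world axes, zero at the start; "wrist_torque": the same for the moment, N m; "grip_width": finger opening in m; "grasp_force": force on a finger pad.
Only numpy, scipy, OpenCV 4.12 (cv2) and the standard library are available. Lean on these libraries where they do the work, as an engineer would, in place of code of your own. Each camera call takes 0.05 s, during which the arm holds its last target. There are 200 camera calls.

## Working session

There is one attempt and no reset: what is moved stays moved. The work goes in short steps, Python scripts to look and compute and a tool call to move; the robot and the scene stay as the last step left them, time stands still between calls to the robot, and variables do not carry over. Pictures are saved under pics/ and viewed, at most 10 in all, crops included, and the job is handed in when it is done.

Besides the shell and the picture viewer there is one more tool, called after "Emit:" by a JSON object that holds its "api" and its "payload". carry_out: Moves the arm, as the interface text tells. Its arguments: {"type":"object","properties":{"rows":{"type":"array"},"force":{"type":"number"}},"required":["rows"]}

```bash
ls; mkdir -p pics; cat > h.py <<'E'
import numpy as np, cv2
from cell import ctrl
def cam(n):
    p=ctrl.camera_params(n); K=np.array(p["intrinsics"],float); d=np.array(p["dist_coeffs"],float)
    if n=="wrist":
        from scipy.spatial.transform import Rotation as R
        s=ctrl.state(); T=np.eye(4); T[:3,:3]=R.from_euler("xyz",s["eef_rot"],degrees=True).as_matrix(); T[:3,3]=s["eef_pos"]
        M=T@np.array(p["T_tool_cam"]); return K,d,M[:3,:3],M[:3,3]
    Rm=cv2.Rodrigues(np.array(p["rvec"],float))[0]; t=np.array(p["tvec"],float).ravel()
    return K,d,Rm.T,-Rm.T@t
def onplane(c,uv,z):
    K,d,R,o=c; n=cv2.undistortPoints(np.array(uv,float).reshape(-1,1,2),K,d).reshape(-1,2)
    r=np.c_[n,np.ones(len(n))]@R.T; return o+r*((z-o[2])/r[:,2])[:,None]
def proj(c,P):
    K,d,R,o=c; return cv2.projectPoints(np.array(P,float).reshape(-1,1,3),cv2.Rodrigues(R.T)[0],-R.T@o,K,d)[0].reshape(-1,2)
def cloud(c,dep):
    K,d,R,o=c; h,w=dep.shape; uv=np.stack(np.meshgrid(np.arange(w),np.arange(h)),-1).reshape(-1,1,2).astype(float)
    n=cv2.undistortPoints(uv,K,d).reshape(-1,2); P=np.c_[n,np.ones(len(n))]*dep.reshape(-1,1)
    return (P@R.T+o).reshape(h,w,3)
E
python3 - <<'E'
from h import *
print(ctrl.state(), ctrl.hold_point_z)
for n in("top","side"):
    c=cam(n); im,d=ctrl.grab_frame(n); cv2.imwrite(f"pics/{n}0.png",im[:,:,::-1]); np.savez(f"{n}0.npz",im=im,d=d); print(n,c[3],c[2][:,2],c[0][0,0])
E
```

```text
pics
{'time_s': 0.0, 'joint_positions': array([ 6.52248207e+01,  7.13365036e+00,  9.46350349e+01, -9.72910251e-04,
        7.83519464e+01, -4.73211219e+00]), 'qd': array([-0.03354776,  0.07999835, -0.06199853,  0.01251103, -0.11038515,
        0.11605346]), 'joint_efforts': array([ 1.84102326e-03, -4.17607462e+01, -3.59934068e+01,  7.76844006e-02,
        4.91419144e-02, -1.72428095e-04]), 'eef_pos': array([0.22250264, 0.60998135, 0.18957554]), 'eef_rot': array([-1.79879701e+02, -9.00253595e-03,  1.59957121e+02]), 'contact_force': array([-0.93547439, -0.49973014,  0.89602334]), 'wrist_torque': array([-0.01512228, -0.00927724,  0.03636599]), 'grasp_force': 0.0, 'grip_width': 0.09526594682971826} 0.0188
top [0.43319433 0.12626739 0.92161826] [ 0.21224181 -0.01291533 -0.97713183] 383.51290602274986
side [0.56828222 1.02746719 0.49582143] [ 0.04576495 -0.9116375  -0.40843926] 459.4730913146317
```

View pics/top0.png

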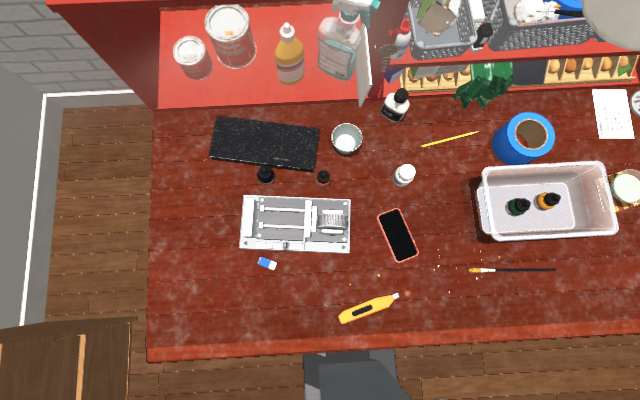

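View pics/side0.png

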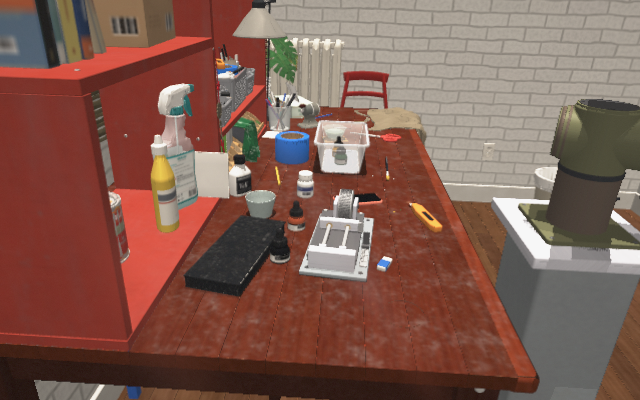

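The top view shows the jig at about x 240–351, y 195–252. The wheel is at (333,222), the fence bar at about (308,222) and the rider at about (286,245). The side view shows the jig at (340,240), with the stop end nearest the camera. Next I'll enlarge both views and measure.

```bash
python3 - <<'E'
from h import *
a=np.load("top0.npz");im,d=a["im"],a["d"]
cv2.imwrite("pics/t1.png",cv2.resize(im[185:275,230:360],None,fx=6,fy=6,interpolation=cv2.INTER_CUBIC)[:,:,::-1])
P=cloud(cam("top"),d)
hsv=cv2.cvtColor(im,cv2.COLOR_RGB2HSV)
roi=np.zeros(d.shape,bool); roi[190:258,235:358]=1
m=roi&(hsv[...,1]<70)&(d>0)
m=cv2.morphologyEx(m.astype(np.uint8),cv2.MORPH_OPEN,np.ones((3,3)))
cs,_=cv2.findContours(m,0,2); c=max(cs,key=cv2.contourArea)
w=onplane(cam("top"),c.reshape(-1,2),.012)
r=cv2.minAreaRect(w[:,:2].astype(np.float32)*1000); print(r, cv2.boxPoints(r))
z=P[...,2]
q=P[roi&(z>.085)&(z<.12)]; print("wheel",len(q),q.mean(0),q.min(0),q.max(0))
q=P[roi&(z>.04)&(z<.06)]; print(len(q))
for v in (205,222,238,245): print(v,(z[v,238:356:2]*1000).astype(int))
E
```

```text
((560.892822265625, 159.05026245117188), (261.21722412109375, 130.87240600585938), 84.13336181640625) [[482.4494    35.814163]
 [612.6364    22.437271]
 [639.33624  282.28638 ]
 [509.14923  295.66327 ]]
wheel 321 [0.55270053 0.07397227 0.09263365] [0.53600515 0.04653039 0.0851293 ] [0.56969711 0.09990413 0.10160164]
908
205 [ 6  2  2 10 50 52 53 50 45 13 15 26 46 44 26 25 24 25 27 27 27 27 24 25
 26 27 26 25 26 23 26 26 24 25 50 47 47 25 27 23 24 24 28 26 24 26 24 28
 25 29 24 26 25 25 25 25 10  3  1]
222 [ 1  1 10 51 53 49 52 53 24 13 26 44 45 29 25 25 25 25 22 24 27 26 25 26
 28 25 26 26 23 26 24 26 28 26 50 50 49 40 46 44 73 83 87 89 91 94 94 96
 95 95 94 91 91 85 80 23  0  0  0]
238 [ -1  10  11  12  13  13  10  13  10  11  25  26  24  27  28  22  24  28
  27  28  26  24  24  25  28  25  25  25  27  26  25  25  27  47  25  29
  26  25  23  24  27 921  26  25  26  25  24  25  25  24  27  24  28  31
  30  11   3   3   2]
245 [ 0 10 13 13 11 11 13 13 13 17 14 15 14 10 17 14 18 18 13 14 16 15 15 23
 30 21 16 15 17 14 12 13 13 12 11 11 13 12 13 16  8 13  9 13 13 11 14 12
 13 11 14  9 12 13 13  8  4  0  0]
```

View pics/t1.png

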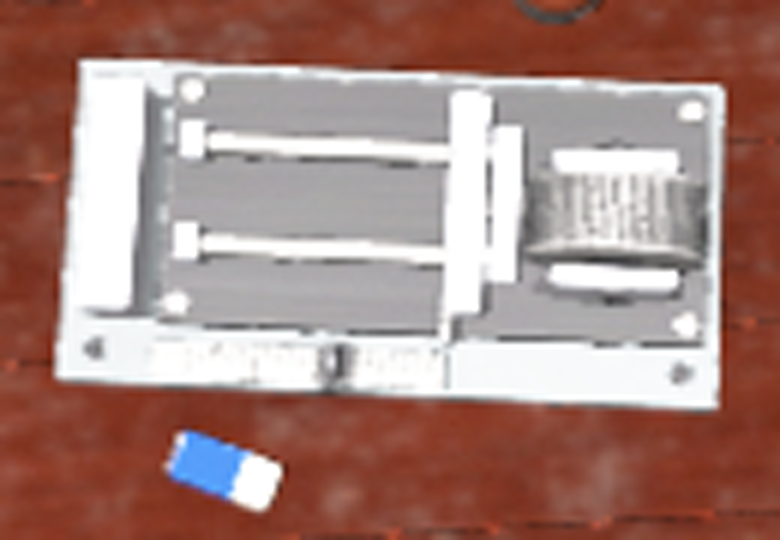

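The enlarged top crop shows the wheel at about (615,215), the fence's leading face at about x = 448 and the rider's fin at about x = 330. From the base outline (261 x 131 mm measured), the jig is centred at (0.561, 0.159) with yaw -5.9°. The wheel top lies at (0.552, 0.074), which agrees with the depth reading of 96 mm.

```bash
cat >> h.py <<'E'
from scipy.spatial.transform import Rotation as Rot
YAW=-5.87; C0=np.array([.5609,.15905,0])
def J(p): return C0+Rot.from_euler("z",YAW,degrees=True).apply(np.array(p,float)/1000)
def invJ(P): return Rot.from_euler("z",-YAW,degrees=True).apply(np.array(P)-C0)*1000
E
python3 - <<'E'
from h import *
p=ctrl.camera_params("wrist"); print(np.round(p["T_tool_cam"],4).tolist(), np.round(p["intrinsics"],1).tolist())
K=np.array(p["intrinsics"]);d=np.array(p["dist_coeffs"])
T=np.array(p["T_tool_cam"])
for dy in (0,40,60,80):
  for z in (.096,.16,.2):
    R=Rot.from_euler("xyz",[180,0,174.13],degrees=True).as_matrix(); M=np.eye(4);M[:3,:3]=R;t=J([0,-85+dy,0]);t[2]=z;M[:3,3]=t
    W=M@T; c=(K,d,W[:3,:3],W[:3,3])
    print(dy,z,t.round(3),proj(c,[J([-42,-10,49.5]),J([-55,35,51]),J([0,-85,96]),J([0,97,52])]).round().astype(int).tolist())
E
```

```text
[[0.0004, -0.9582, -0.286, 0.0817], [1.0, 0.0002, 0.0006, -0.0009], [-0.0005, -0.286, 0.9582, -0.1928], [0.0, 0.0, 0.0, 1.0]] [[340.4, 0.0, 316.6], [0.0, 340.4, 199.6], [0.0, 0.0, 1.0]]
0 0.096 [0.552 0.074 0.096] [[423, 157], [487, 140], [318, 237], [555, 213]]
0 0.16 [0.552 0.074 0.16 ] [[401, 145], [453, 131], [318, 206], [511, 191]]
0 0.2 [0.552 0.074 0.2  ] [[392, 140], [438, 127], [317, 192], [491, 181]]
40 0.096 [0.556 0.114 0.096] [[367, 157], [432, 139], [253, 237], [506, 214]]
40 0.16 [0.556 0.114 0.16 ] [[357, 145], [408, 131], [267, 206], [470, 191]]
40 0.2 [0.556 0.114 0.2  ] [[352, 140], [398, 127], [273, 192], [454, 181]]
60 0.096 [0.558 0.134 0.096] [[339, 157], [404, 139], [220, 237], [481, 214]]
60 0.16 [0.558 0.134 0.16 ] [[334, 145], [386, 130], [242, 206], [449, 191]]
60 0.2 [0.558 0.134 0.2  ] [[332, 140], [378, 127], [251, 192], [435, 181]]
80 0.096 [0.56  0.154 0.096] [[311, 157], [375, 139], [189, 237], [455, 214]]
80 0.16 [0.56  0.154 0.16 ] [[312, 145], [363, 130], [217, 206], [428, 191]]
80 0.2 [0.56  0.154 0.2  ] [[312, 140], [358, 127], [229, 192], [416, 181]]
```

Emit:
{"api": "carry_out", "payload": {"rows": [{"tx": 0.022, "ty": -0.036, "wz": 0.157, "gripper": -1}, {"tx": 0.022, "ty": -0.036, "wz": 0.157, "gripper": -1}, {"tx": 0.022, "ty": -0.036, "wz": 0.157, "gripper": -1}, {"tx": 0.022, "ty": -0.036, "wz": 0.157, "gripper": -1}, {"tx": 0.022, "ty": -0.036, "wz": 0.157, "gripper": -1}, {"tx": 0.022, "ty": -0.036, "wz": 0.157, "gripper": -1}, {"tx": 0.022, "ty": -0.036, "wz": 0.157, "gripper": -1}, {"tx": 0.022, "ty": -0.036, "wz": 0.157, "gripper": -1}, {"tx": 0.022, "ty": -0.036, "wz": 0.157, "gripper": -1}, {"tx": 0.022, "ty": -0.036, "wz": 0.157, "gripper": -1}, {"tx": 0.022, "ty": -0.036, "wz": 0.157, "gripper": -1}, {"tx": 0.022, "ty": -0.036, "wz": 0.157, "gripper": -1}], "force": 20}}

```text
$.rows[0]: bad value
```

Emit:
{"api": "carry_out", "payload": {"rows": [{"tx": 0.022, "ty": -0.036, "wz": 0.157, "tz": -0.014}, {"tx": 0.022, "ty": -0.036, "wz": 0.157, "tz": -0.014}, {"tx": 0.02, "ty": -0.036, "wz": 0.157, "tz": -0.014}, {"tz": -0.01}, {"tz": 0}, {"tz": 0}]}}

```text
$.rows[0]: bad value
```

```bash
python3 - <<'E'
from h import *
s=ctrl.state(); print(s["time_s"],s["eef_pos"],s["eef_rot"],s["contact_force"],s["grip_width"],invJ(s["eef_pos"]))
c=cam("wrist"); im,d=ctrl.grab_frame("wrist"); np.savez("w0.npz",im=im,d=d)
cv2.imwrite("pics/w0.png",im[:,:,::-1])
print(proj(c,[J([-42,-10,49.5]),J([-55,35,51]),J([0,-85,96])]).round().tolist())
E
```

```text
0.1 [0.22253908 0.61005514 0.18972493] [-1.79894059e+02 -7.21017255e-03  1.59957630e+02] [ 0.81050327 -0.58823233  0.99867548] 0.09494626046188832 [-382.71178461  414.0355464   189.72492667]
[[99.0, 465.0], [120.0, 458.0], [57.0, 512.0]]
```

View pics/w0.png

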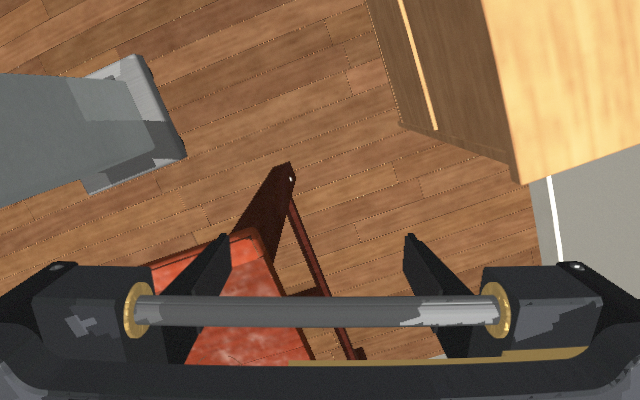

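Both moves were refused and the arm hasn't moved, so the picture only shows the floor beside the table. I'll give every row all of its keys.

Emit:
{"api": "carry_out", "payload": {"rows": [{"tx": 0.022, "ty": -0.036, "tz": 0.0, "wx": 0.0, "wy": 0.0, "wz": 0.157, "gripper": -1.0}, {"tx": 0.022, "ty": -0.036, "tz": 0.0, "wx": 0.0, "wy": 0.0, "wz": 0.157, "gripper": -1.0}, {"tx": 0.022, "ty": -0.036, "tz": 0.0, "wx": 0.0, "wy": 0.0, "wz": 0.157, "gripper": -1.0}, {"tx": 0.022, "ty": -0.036, "tz": 0.0, "wx": 0.0, "wy": 0.0, "wz": 0.157, "gripper": -1.0}, {"tx": 0.022, "ty": -0.036, "tz": 0.0, "wx": 0.0, "wy": 0.0, "wz": 0.157, "gripper": -1.0}, {"tx": 0.022, "ty": -0.036, "tz": 0.0, "wx": 0.0, "wy": 0.0, "wz": 0.157, "gripper": -1.0}, {"tx": 0.022, "ty": -0.036, "tz": 0.0, "wx": 0.0, "wy": 0.0, "wz": 0.157, "gripper": -1.0}, {"tx": 0.022, "ty": -0.036, "tz": 0.0, "wx": 0.0, "wy": 0.0, "wz": 0.157, "gripper": -1.0}, {"tx": 0.022, "ty": -0.036, "tz": 0.0, "wx": 0.0, "wy": 0.0, "wz": 0.157, "gripper": -1.0}, {"tx": 0.022, "ty": -0.036, "tz": 0.0, "wx": 0.0, "wy": 0.0, "wz": 0.157, "gripper": -1.0}, {"tx": 0.022, "ty": -0.036, "tz": 0.0, "wx": 0.0, "wy": 0.0, "wz": 0.157, "gripper": -1.0}, {"tx": 0.022, "ty": -0.036, "tz": 0.0, "wx": 0.0, "wy": 0.0, "wz": 0.157, "gripper": -1.0}], "force": 20}}

```text
time_s: 1.35
eef_pos: [0.4872, 0.177, 0.1906]
eef_rot: [180.0, -0.0, 171.3]
contact_force: [0.3, 0.5, 0.5]
grip_width: 0.0046
grasp_force: 0.0
```

Emit:
{"api": "carry_out", "payload": {"rows": [{"tx": 0.022, "ty": -0.038, "tz": -0.014, "wx": 0.0, "wy": 0.0, "wz": 0.157, "gripper": -1.0}, {"tx": 0.022, "ty": -0.038, "tz": -0.014, "wx": 0.0, "wy": 0.0, "wz": 0.157, "gripper": -1.0}, {"tx": 0.02, "ty": -0.039, "tz": -0.014, "wx": 0.0, "wy": 0.0, "wz": 0.157, "gripper": -1.0}, {"tx": 0.0, "ty": 0.0, "tz": -0.012, "wx": 0.0, "wy": 0.0, "wz": 0.0, "gripper": -1.0}, {"tx": 0.0, "ty": 0.0, "tz": 0.0, "wx": 0.0, "wy": 0.0, "wz": 0.0, "gripper": -1.0}, {"tx": 0.0, "ty": 0.0, "tz": 0.0, "wx": 0.0, "wy": 0.0, "wz": 0.0, "gripper": -1.0}]}}

```text
time_s: 1.95
eef_pos: [0.5501, 0.0644, 0.1365]
eef_rot: [180.0, -0.1, 174.1]
contact_force: [-0.1, -1.7, -0.2]
grip_width: 0.0007
grasp_force: 0.0
```

```bash
python3 - <<'E'
from h import *
s=ctrl.state(); print(s["time_s"],s["eef_pos"],s["eef_rot"],s["contact_force"],s["grip_width"],invJ(s["eef_pos"]))
c=cam("wrist"); im,d=ctrl.grab_frame("wrist"); np.savez("w0.npz",im=im,d=d)
cv2.imwrite("pics/w1.png",cv2.resize(im[80:320,300:600],None,fx=2.5,fy=2.5,interpolation=cv2.INTER_CUBIC)[:,:,::-1])
print(proj(c,[J([-42,-10,49.5]),J([-55,35,51]),J([0,-85,96]),J([0,97,52])]).round().tolist())
E
```

```text
1.95 [0.55011378 0.0643918  0.13651491] [ 1.79987204e+02 -6.90984733e-02  1.74122082e+02] [-0.08405584 -1.67140758 -0.20889267] 0.0006756358494161555 [ -1.04880684 -95.26498358 136.51491195]
[[420.0, 150.0], [476.0, 135.0], [332.0, 217.0], [536.0, 200.0]]
```

View pics/w1.png

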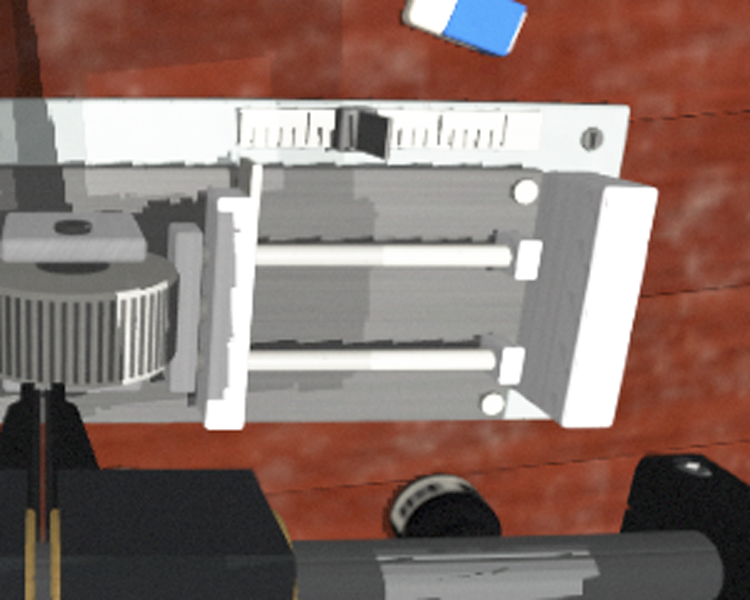

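The wrist view is clear. In the crop, the fence's leading edge runs from (262,163) to (243,428), and the top corner of the fin is at about (390,158). I'll measure the gap to plan the strokes.

```bash
cat >> h.py <<'E'
def look(name):
    c=cam("wrist"); im,d=ctrl.grab_frame("wrist"); np.savez(name,im=im,d=d,K=c[0],dd=c[1],R=c[2],o=c[3]); return c,im,d
E
python3 - <<'E'
from h import *
c=cam("wrist");a=np.load("w0.npz");im=a["im"]
g=cv2.cvtColor(im,cv2.COLOR_RGB2GRAY)
px=lambda u,v:[u/2.5+300-.3,v/2.5+80-.3]
F=onplane(c,[px(262,163),px(256,250),px(243,428)],.0495); G=onplane(c,[px(386,113),px(391,158)],.051); S=onplane(c,[px(657,187),px(612,427)],.052)
print("fence",invJ(F).round(1));print("fin",invJ(G).round(1));print("stop",invJ(S).round(1))
print(g[120:150:2,428:466])
E
```

```text
fence [[-45.9 -22.8  49.5]
 [-16.4 -22.8  49.5]
 [ 49.8 -22.6  49.5]]
fin [[-62.8  16.6  51. ]
 [-48.2  19.9  51. ]]
stop [[-39.9 115.   52. ]
 [ 49.8 116.3  52. ]]
[[180 179 179 179 177 176 175 174 176 188 196 195 193 192 192 188 188 188
  184 183 184 184 184 183 179 176 175 174 172 171 165 162 162 161 160 159
  159 155]
 [234 234 233 231 231 231 225 198 172 173 173 176 180 168 159 167 166 171
  179 202 218 240 243 237 246 247 247 247 247 244 239 231 225 236 246 247
  246 247]
 [254 253 253 253 253 243  92  52  75 122 146 147 161 171 161 119  94 102
  122 138 146 158 153 245 254 254 253 253 253 253 253 252 252 253 253 253
  252 252]
 [253 253 253 253 253 244  76  55  80 129 157 129  98 152 160 100  55  58
   55  52  55  61  63  93 147 180 214 226 244 253 255 255 255 255 255 255
  255 255]
 [252 252 251 251 251 240  62  58  95 141 156 127  85 144 146  83  55  56
   57  52  55  52  57  55  54  55  58 143 173 228 255 255 255 255 255 255
  255 255]
 [240 251 251 250 250 233  55  65 104 142 158 125  83 143 136  68  59  59
   55  57  55  58  59  56  58  56  53 165 177 247 254 254 254 254 
[... 750 characters left out ...]
  54  54  59 160 166 241 248 247 247 247 247 247 248
  247 247]
 [231 229 231 231 231 232 233 232 232 238 249 248 249 249 248 247 248 249
  248 246 234 180 123  93  67  79 171 180 244 248 248 248 248 247 248 248
  248 248]
 [210 207 209 211 212 197 223 231 230 235 246 245 245 246 243 238 234 232
  237 242 243 244 245 245 238 225 187 240 247 248 247 248 248 248 248 248
  245 241]
 [ 98  95  96  99  98 102 122 148 128 100 101 101 100 104 102 102 103 101
  109 108 101  99  99 101  95  98  98 119  99  95  97  95  95  96  95  96
   96  96]
 [135 134 134 134 135 136 136 134 135 137 136 134 137 146 159 158 159 157
  156 157 156 157 160 157 157 154 158 156 154 155 156 155 157 154 153 155
  154 152]]
```

```bash
python3 - <<'E'
from h import *
c=cam("wrist")
px=lambda u,v:[(u+.5)/2.5+299.5,(v+.5)/2.5+79.5]
print("base corner",invJ(onplane(c,[px(628,103),px(2,99)],.012)).round(1))
print("stop face top",invJ(onplane(c,[px(607,183),px(562,427)],.052)).round(1))
print("wheel/finger",invJ(onplane(c,[px(44,384)],.096)).round(1), invJ(onplane(c,[px(2,240),px(147,240)],.072)).round(1))
a=np.load("w0.npz");P=cloud(c,a["d"]);Q=invJ(P.reshape(-1,3)).reshape(P.shape)
m=(Q[...,2]>85)&(Q[...,2]<102)&(abs(Q[...,0])<30)&(Q[...,1]>-125)&(Q[...,1]<-50); q=Q[m]; print(q.min(0),q.max(0),np.percentile(q,[2,50,98],axis=0))
for lo,hi in((47,54),):
  m=(Q[...,2]>lo)&(Q[...,2]<hi)&(abs(Q[...,0])<60)&(Q[...,1]>80)&(Q[...,1]<130); print("stop",np.percentile(Q[m],[1,50,99],axis=0).round(1))
  m=(Q[...,2]>lo)&(Q[...,2]<hi)&(abs(Q[...,0])<60)&(Q[...,1]>-42)&(Q[...,1]<-10); print("fence",np.percentile(Q[m],[1,50,99],axis=0).round(1))
E
```

```text
base corner [[ -65.6  127.1   12. ]
 [ -64.1 -110.2   12. ]]
stop face top [[-40.9  96.3  52. ]
 [ 49.5  96.4  52. ]]
wheel/finger [[ 13.4 -94.9  96. ]] [[ -24.7 -108.    72. ]
 [ -24.8  -63.    72. ]]
[ -15.01475094 -111.89765785   85.00194069] [ 15.12059046 -60.20131677  98.10912782] [[ -14.59434735 -109.52563659   85.34574417]
 [  -1.42638873  -86.29866977   93.16264226]
 [  14.0685152   -62.37162302   96.6161258 ]]
stop [[-39.3  95.5  47.3]
 [  1.1 104.1  51.6]
 [ 47.7 115.3  53.3]]
fence [[-42.8 -36.8  47.3]
 [  3.2 -29.7  49.1]
 [ 48.3 -22.8  50.7]]
```

The jig frame holds up: the wheel spans x ±15 and is centred at about y = -86, the stop face is at 96.4, and the base corner matches. The gap is about 42.5 mm, or roughly 3 rad. Now I'll lower the fingertip onto the wheel.

Emit:
{"api": "carry_out", "payload": {"rows": [{"tx": 0.0005, "ty": -0.005, "tz": -0.013, "wx": 0.0, "wy": 0.0, "wz": 0.0, "gripper": -1.0}, {"tx": 0.0, "ty": 0.0, "tz": -0.013, "wx": 0.0, "wy": 0.0, "wz": 0.0, "gripper": -1.0}, {"tx": 0.0, "ty": 0.0, "tz": -0.012, "wx": 0.0, "wy": 0.0, "wz": 0.0, "gripper": -1.0}, {"tx": 0.0, "ty": 0.0, "tz": -0.003, "wx": 0.0, "wy": 0.0, "wz": 0.0, "gripper": -1.0}, {"tx": 0.0, "ty": 0.0, "tz": -0.002, "wx": 0.0, "wy": 0.0, "wz": 0.0, "gripper": -1.0}, {"tx": 0.0, "ty": 0.0, "tz": 0.0, "wx": 0.0, "wy": 0.0, "wz": 0.0, "gripper": -1.0}, {"tx": 0.0, "ty": 0.0, "tz": 0.0, "wx": 0.0, "wy": 0.0, "wz": 0.0, "gripper": -1.0}]}}

```text
time_s: 2.7
eef_pos: [0.5517, 0.0586, 0.0943]
eef_rot: [180.0, 0.0, 174.1]
contact_force: [-0.7, -0.2, -0.7]
grip_width: 0.0002
grasp_force: 0.0
```

Emit:
{"api": "carry_out", "payload": {"rows": [{"tx": 0.0, "ty": 0.0, "tz": -0.002, "wx": 0.0, "wy": 0.0, "wz": 0.0, "gripper": -1.0}, {"tx": 0.0, "ty": 0.0, "tz": 0.0, "wx": 0.0, "wy": 0.0, "wz": 0.0, "gripper": -1.0}, {"tx": 0.0004, "ty": 0.004, "tz": 0.0, "wx": 0.0, "wy": 0.0, "wz": 0.0, "gripper": -1.0}, {"tx": 0.0004, "ty": 0.004, "tz": 0.0, "wx": 0.0, "wy": 0.0, "wz": 0.0, "gripper": -1.0}, {"tx": 0.0004, "ty": 0.004, "tz": 0.0, "wx": 0.0, "wy": 0.0, "wz": 0.0, "gripper": -1.0}, {"tx": 0.0, "ty": 0.0, "tz": 0.0, "wx": 0.0, "wy": 0.0, "wz": 0.0, "gripper": -1.0}]}}

```text
time_s: 3.3
eef_pos: [0.5525, 0.0712, 0.0919]
eef_rot: [180.0, 0.0, 174.1]
contact_force: [0.1, 0.5, 0.4]
grip_width: 0.0003
grasp_force: 0.0
```

```bash
cat >> h.py <<'E'
def meas(name,guess=-22.8,fin=(455.8,140),zf=.0495):
    c,im,d=look(name); P=cloud(c,d); Q=invJ(P.reshape(-1,3)).reshape(P.shape)
    s=ctrl.state(); print("t",s["time_s"],"tcp",invJ(s["eef_pos"]).round(1),"F",np.round(s["contact_force"],1))
    m=(Q[...,2]>43)&(Q[...,2]<54)&(Q[...,0]>-35)&(Q[...,0]<45)&(Q[...,1]>-45)&(Q[...,1]<60)
    q=Q[m]; print("fence depth pct y",np.percentile(q[:,1],[50,90,97]).round(1))
    # grey profile in jig y, sampled on planes at fence top (several x) and fin top
    g=cv2.cvtColor(im,cv2.COLOR_RGB2GRAY)
    ys=np.arange(-40,60,.25)
    def prof(xs,z):
        o=[]
        for x in xs:
            uv=proj(c,J(np.c_[np.full_like(ys,x),ys,np.full_like(ys,z)])).astype(np.float32)
            o.append(cv2.remap(g,uv[:,:1],uv[:,1:],cv2.INTER_LINEAR).ravel())
        return np.median(np.array(o,float),0)
    f=prof((-35,-30,-8,-4,0,4,8),zf*1000); df=np.gradient(cv2.GaussianBlur(f[None],(5,1),1)[0])
    sel=np.where(df<-4)[0]; print("fence falling edges",[(ys[i],round(df[i],0)) for i in sel if df[i]==df[max(0,i-4):i+5].min()])
    r=prof((-54,-52,-50),51); dr=np.gradient(cv2.GaussianBlur(r[None],(5,1),1)[0])
    print("fin edges",[(ys[i],round(dr[i],0)) for i in range(len(ys)) if abs(dr[i])>6 and abs(dr[i])==abs(dr[max(0,i-4):i+5]).max()])
    return c,im,d
E
python3 - <<'E'
from h import *
meas("w1.npz")
E
```

```text
t 3.35 tcp [  0.7 -88.4  91.9] F [-0.3  0.3 -0.1]
fence depth pct y [-31.4 -25.  -23.8]
fence falling edges [(np.float64(-24.0), np.float64(-6.0))]
fin edges [(np.float64(-3.5), np.float64(-24.0)), (np.float64(-1.0), np.float64(-7.0)), (np.float64(0.75), np.float64(8.0)), (np.float64(2.75), np.float64(-12.0)), (np.float64(5.5), np.float64(-11.0)), (np.float64(16.5), np.float64(19.0)), (np.float64(18.0), np.float64(15.0))]
```

```bash
python3 - <<'E'
from h import *
im=np.load("w1.npz")["im"]
cv2.imwrite("pics/w2.png",cv2.resize(im[120:400,220:520],None,fx=2.1,fy=2.1,interpolation=cv2.INTER_CUBIC)[:,:,::-1])
E
```

```text
(no output)
```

View pics/w2.png

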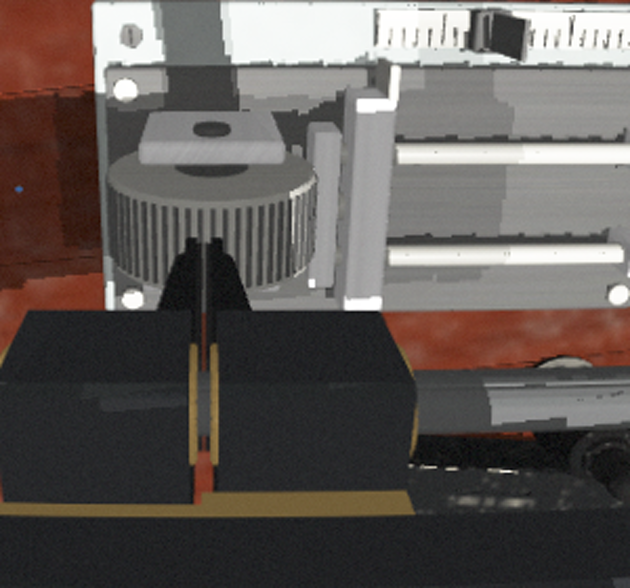

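The view shows the narrow fingertip at about (205,240), over the middle of the wheel. I can't tell whether it's touching, so I'll check whether the wheel has sunk.

```bash
python3 - <<'E'
from h import *
for n in("w0.npz","w1.npz"):
    a=np.load(n)
    c=(a["K"],a["dd"],a["R"],a["o"]) if "K" in a else cam("wrist")
    if n=="w0.npz":
        p=ctrl.camera_params("wrist");M=np.eye(4);M[:3,:3]=Rot.from_euler("xyz",[179.9872,-.0691,174.122],degrees=True).as_matrix();M[:3,3]=[.55011378,.0643918,.13651491];M=M@np.array(p["T_tool_cam"]);c=(c[0],c[1],M[:3,:3],M[:3,3])
    P=cloud(c,a["d"]);Q=invJ(P.reshape(-1,3)).reshape(P.shape);x,y,z=Q[...,0],Q[...,1],Q[...,2]
    m=(x>-14)&(x<-10)&(abs(y+86)<6)&(z>80)&(z<105);print(n,"wheel",m.sum(),np.median(z[m]))
    m=(x>-35)&(x<35)&(abs(y+28)<5)&(z>40)&(z<60);print("fence top",m.sum(),np.median(z[m]))
    m=(abs(x-3)<35)&(abs(y-105)<6)&(z>40)&(z<60);print("stop top",m.sum(),np.median(z[m]))
    m=(abs(x+20)<4)&(abs(y+86)<10)&(z>60)&(z<80);print("cheek",m.sum(),np.median(z[m]))
print(ctrl.state()["contact_force"])
E
```

```text
w0.npz wheel 95 94.51021938839072
fence top 854 48.38537467726369
stop top 951 51.00095303070922
cheek 184 70.69125736702992
w1.npz wheel 132 94.67130093945298
fence top 1165 48.34832701944488
stop top 1243 51.03130691233098
cheek 237 70.84671064969646
[-0.28089797  0.3269758  -0.11258894]
```

It hasn't sunk: the wheel, fence and stop heights are unchanged, so the tip isn't touching yet. I'll lower in 1 mm steps and watch the force.

Emit:
{"api": "carry_out", "payload": {"rows": [{"tx": 0.0, "ty": 0.0, "tz": -0.001, "wx": 0.0, "wy": 0.0, "wz": 0.0, "gripper": -1.0}, {"tx": 0.0, "ty": 0.0, "tz": -0.001, "wx": 0.0, "wy": 0.0, "wz": 0.0, "gripper": -1.0}, {"tx": 0.0, "ty": 0.0, "tz": 0.0, "wx": 0.0, "wy": 0.0, "wz": 0.0, "gripper": -1.0}, {"tx": 0.0, "ty": 0.0, "tz": 0.0, "wx": 0.0, "wy": 0.0, "wz": 0.0, "gripper": -1.0}]}}

```text
time_s: 3.75
eef_pos: [0.5524, 0.0705, 0.0898]
eef_rot: [-180.0, -0.0, 174.1]
contact_force: [0.1, -0.4, -0.2]
grip_width: 0.0002
grasp_force: 0.0
```

Emit:
{"api": "carry_out", "payload": {"rows": [{"tx": 0.0, "ty": 0.0, "tz": -0.001, "wx": 0.0, "wy": 0.0, "wz": 0.0, "gripper": -1.0}, {"tx": 0.0, "ty": 0.0, "tz": -0.001, "wx": 0.0, "wy": 0.0, "wz": 0.0, "gripper": -1.0}, {"tx": 0.0, "ty": 0.0, "tz": 0.0, "wx": 0.0, "wy": 0.0, "wz": 0.0, "gripper": -1.0}, {"tx": 0.0, "ty": 0.0, "tz": 0.0, "wx": 0.0, "wy": 0.0, "wz": 0.0, "gripper": -1.0}]}}

```text
time_s: 4.15
eef_pos: [0.5525, 0.0706, 0.0878]
eef_rot: [-180.0, -0.0, 174.1]
contact_force: [-0.0, 0.6, -0.1]
grip_width: 0.0002
grasp_force: 0.0
```

```bash
cat >> h.py <<'E'
def sink(c,d):
    Q=invJ(cloud(c,d).reshape(-1,3)).reshape(d.shape+(3,)); x,y,z=Q[...,0],Q[...,1],Q[...,2]
    m=(abs(x+12)<2)&(abs(y+86)<6)&(z>80)&(z<105); k=(abs(x+20)<4)&(abs(y+86)<10)&(z>55)&(z<80); print("wheel",np.median(z[m]).round(2),"cheek",np.median(z[k]).round(2))
E
python3 - <<'E'
from h import *
c,im,d=meas("w2.npz"); sink(c,d)
E
```

```text
t 4.2 tcp [  0.7 -88.8  87.8] F [-0.1  0.1 -0.1]
fence depth pct y [-31.6 -25.  -23.8]
fence falling edges [(np.float64(-24.0), np.float64(-6.0))]
fin edges [(np.float64(-3.5), np.float64(-22.0)), (np.float64(-1.5), np.float64(-9.0)), (np.float64(0.25), np.float64(8.0)), (np.float64(2.75), np.float64(-11.0)), (np.float64(5.25), np.float64(-12.0)), (np.float64(16.5), np.float64(20.0)), (np.float64(18.5), np.float64(17.0))]
wheel 94.73 cheek 70.95
```

```bash
python3 - <<'E'
from h import *
a=np.load("w2.npz");c=(a["K"],a["dd"],a["R"],a["o"]);Q=invJ(cloud(c,a["d"]).reshape(-1,3)).reshape(400,640,3)
g=cv2.cvtColor(a["im"],cv2.COLOR_RGB2GRAY)
for v in range(226,266,3): print(v,[(int(g[v,u]),*Q[v,u].round(0).astype(int).tolist()) for u in (307,312,317,322,327)])
cs=cam("side"); im,d=ctrl.grab_frame("side"); np.savez("s1.npz",im=im,d=d)
print(proj(cs,[J([0,-85,96]),ctrl.state()["eef_pos"]]).round())
ct=cam("top"); im2,d2=ctrl.grab_frame("top"); np.savez("t1.npz",im=im2,d=d2); print(proj(ct,[J([0,-85,96])]).round())
A=cv2.resize(im[150:260,280:420],(760,597),interpolation=cv2.INTER_CUBIC)
cv2.imwrite("pics/s1.png",A[:,:,::-1])
E
```

```text
226 [(123, -10, -95, 94), (118, -10, -92, 95), (74, -10, -89, 96), (65, -10, -86, 95), (78, -10, -83, 95)]
229 [(122, -7, -95, 93), (119, -8, -92, 94), (72, -8, -89, 96), (69, -8, -86, 95), (83, -8, -83, 95)]
232 [(121, -5, -95, 93), (121, -6, -92, 94), (76, -6, -89, 95), (68, -6, -86, 96), (86, -6, -83, 95)]
235 [(123, -4, -95, 94), (24, -12, -92, 114), (48, -3, -89, 93), (13, -12, -87, 113), (81, -4, -83, 95)]
238 [(105, -2, -95, 94), (17, -12, -92, 117), (47, -11, -89, 115), (24, -12, -87, 118), (78, -2, -83, 95)]
241 [(24, -12, -94, 122), (22, -12, -92, 122), (47, -10, -89, 118), (20, -12, -87, 121), (24, -12, -84, 121)]
244 [(24, -12, -94, 126), (17, -12, -92, 125), (48, -10, -89, 122), (8, -12, -87, 125), (22, -12, -84, 125)]
247 [(20, -12, -94, 129), (23, -12, -92, 129), (45, -11, -89, 126), (23, -12, -87, 129), (21, -12, -84, 128)]
250 [(25, -12, -94, 132), (19, -12, -92, 133), (46, -11, -89, 130), (21, -12, -87, 133), (21, -12, -85, 133)]
253 [(23, -12, -94, 136), (26, -12, -92, 136), (46, -11, -89, 133), (20, -81, -90, 281), (18, -12, -85, 136)]
256 [(18, -12, -94, 138), (19, -11, -92, 138), (47, -10, -89, 135), (23, -12, -87, 139), (23, -12, -85, 139)]
259 [(15, -12, -94, 143), (20, -12, -92, 141), (45, -10, -89, 139), (19, -12, -87, 141), (23, -12, -85, 142)]
262 [(18, -11, -94, 144), (14, -12, -92, 145), (73, -10, -89, 140), (23, -12, -87, 145), (24, -12, -85, 145)]
265 [(18, -12, -94, 148), (22, -12, -91, 147), (75, -8, -89, 140), (19, -12, -87, 148), (19, -11, -85, 146)]
[[346. 190.]
 [346. 193.]]
[[333. 220.]]
```

View pics/s1.png

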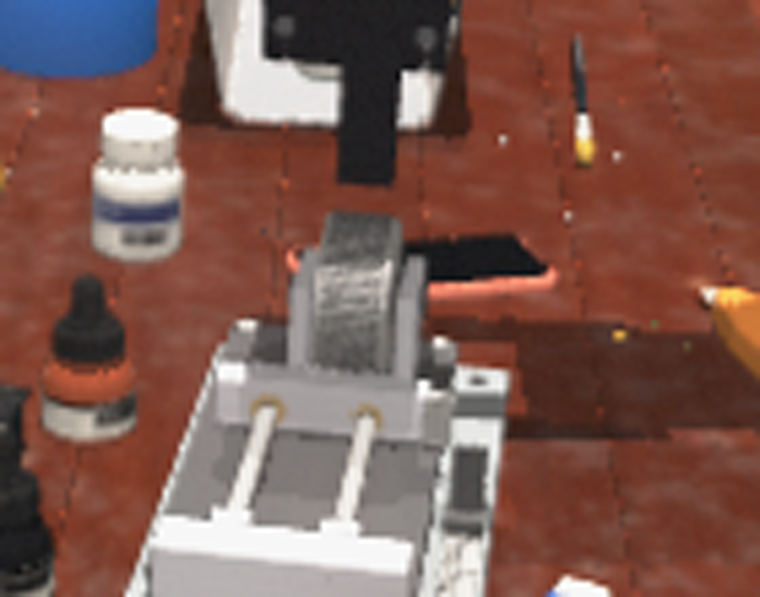

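The side and depth views show the closed fingertips ending about 115 mm up, some 25 mm above the reported TCP, because they draw in as they close. The tip is about 12 mm wide in y. I'll lower to real contact.

Emit:
{"api": "carry_out", "payload": {"rows": [{"tx": 0.0, "ty": 0.003, "tz": -0.008, "wx": 0.0, "wy": 0.0, "wz": 0.0, "gripper": -1.0}, {"tx": 0.0, "ty": 0.0, "tz": -0.007, "wx": 0.0, "wy": 0.0, "wz": 0.0, "gripper": -1.0}, {"tx": 0.0, "ty": 0.0, "tz": 0.0, "wx": 0.0, "wy": 0.0, "wz": 0.0, "gripper": -1.0}, {"tx": 0.0, "ty": 0.0, "tz": -0.001, "wx": 0.0, "wy": 0.0, "wz": 0.0, "gripper": -1.0}, {"tx": 0.0, "ty": 0.0, "tz": -0.001, "wx": 0.0, "wy": 0.0, "wz": 0.0, "gripper": -1.0}, {"tx": 0.0, "ty": 0.0, "tz": 0.0, "wx": 0.0, "wy": 0.0, "wz": 0.0, "gripper": -1.0}]}}

```text
time_s: 4.9
eef_pos: [0.5522, 0.0737, 0.0709]
eef_rot: [180.0, -0.0, 174.1]
contact_force: [-1.9, 0.5, 2.3]
grip_width: 0.0001
grasp_force: 1.4
```

Emit:
{"api": "carry_out", "payload": {"rows": [{"tx": 0.0, "ty": 0.0, "tz": -0.001, "wx": 0.0, "wy": 0.0, "wz": 0.0, "gripper": -1.0}, {"tx": 0.0, "ty": 0.0, "tz": 0.0, "wx": 0.0, "wy": 0.0, "wz": 0.0, "gripper": -1.0}, {"tx": 0.0, "ty": 0.0, "tz": 0.0, "wx": 0.0, "wy": 0.0, "wz": 0.0, "gripper": -1.0}]}}

```text
time_s: 5.2
eef_pos: [0.5525, 0.0736, 0.07]
eef_rot: [180.0, -0.0, 174.1]
contact_force: [-2.4, 0.6, 3.5]
grip_width: 0.0005
grasp_force: 1.8
```

```bash
python3 - <<'E'
from h import *
c,im,d=meas("w3.npz"); sink(c,d)
a=d;Q=invJ(cloud(c,d).reshape(-1,3)).reshape(400,640,3)
for v in range(230,262,3): print(v,[tuple(Q[v,u].round(0).astype(int).tolist()) for u in (312,322)])
E
```

```text
t 5.25 tcp [  0.3 -85.8  70. ] F [-3.3  0.3  4.1]
fence depth pct y [-30.6 -24.9 -23.8]
fence falling edges [(np.float64(-24.75), np.float64(-11.0))]
fin edges [(np.float64(-36.5), np.float64(-6.0)), (np.float64(-32.5), np.float64(12.0)), (np.float64(-4.5), np.float64(-17.0)), (np.float64(-1.5), np.float64(-7.0)), (np.float64(16.5), np.float64(25.0)), (np.float64(18.5), np.float64(18.0))]
wheel 95.22 cheek 68.41
230 [(-13, -89, 92), (-14, -84, 93)]
233 [(-12, -89, 93), (-12, -84, 93)]
236 [(-12, -89, 97), (-12, -84, 97)]
239 [(-12, -89, 101), (-12, -84, 102)]
242 [(-12, -89, 106), (-12, -84, 104)]
245 [(-12, -89, 109), (-12, -84, 108)]
248 [(-12, -89, 112), (-12, -84, 112)]
251 [(-12, -89, 115), (-13, -84, 117)]
254 [(-13, -89, 120), (-12, -84, 118)]
257 [(-12, -89, 121), (-12, -84, 122)]
260 [(-12, -89, 125), (-12, -84, 125)]
```

Contact: the frame has sunk 2.5 mm at about 4 N. Now the first half stroke toward +y, then I'll check whether the fence follows.

Emit:
{"api": "carry_out", "payload": {"rows": [{"tx": 0.0003, "ty": 0.003, "tz": -0.0005, "wx": 0.0, "wy": 0.0, "wz": 0.0, "gripper": -1.0}, {"tx": 0.0004, "ty": 0.004, "tz": 0.0, "wx": 0.0, "wy": 0.0, "wz": 0.0, "gripper": -1.0}, {"tx": 0.0004, "ty": 0.004, "tz": -0.0005, "wx": 0.0, "wy": 0.0, "wz": 0.0, "gripper": -1.0}, {"tx": 0.0003, "ty": 0.003, "tz": -0.0005, "wx": 0.0, "wy": 0.0, "wz": 0.0, "gripper": -1.0}, {"tx": 0.0, "ty": 0.0, "tz": 0.0, "wx": 0.0, "wy": 0.0, "wz": 0.0, "gripper": -1.0}]}}

```text
time_s: 5.75
eef_pos: [0.554, 0.0885, 0.0683]
eef_rot: [179.9, 0.0, 174.1]
contact_force: [-1.9, 2.3, 2.9]
grip_width: 0.0003
grasp_force: 1.9
```

```bash
python3 - <<'E'
from h import *
c,im,d=meas("w4.npz"); sink(c,d)
E
```

```text
t 5.8 tcp [  0.4 -70.9  68.4] F [-1.7  2.4  3.9]
fence depth pct y [-24.3 -18.5 -17.5]
fence falling edges [(np.float64(-38.0), np.float64(-16.0)), (np.float64(-29.75), np.float64(-26.0)), (np.float64(-18.0), np.float64(-18.0))]
fin edges [(np.float64(-30.5), np.float64(20.0)), (np.float64(-21.5), np.float64(6.0)), (np.float64(-2.25), np.float64(-11.0)), (np.float64(0.5), np.float64(-12.0)), (np.float64(6.5), np.float64(-8.0)), (np.float64(16.5), np.float64(20.0)), (np.float64(18.25), np.float64(26.0))]
wheel 92.42 cheek 68.61
```

The fence moved 6.3 mm for 14.9 mm of tip travel, so there's no slip. About 35 mm remains. Next are two 30 mm strokes.

Emit:
{"api": "carry_out", "payload": {"rows": [{"tx": 0.0, "ty": 0.0, "tz": 0.012, "wx": 0.0, "wy": 0.0, "wz": 0.0, "gripper": -1.0}, {"tx": -0.0031, "ty": -0.03, "tz": 0.0, "wx": 0.0, "wy": 0.0, "wz": 0.0, "gripper": -1.0}, {"tx": 0.0, "ty": 0.0, "tz": -0.007, "wx": 0.0, "wy": 0.0, "wz": 0.0, "gripper": -1.0}, {"tx": 0.0, "ty": 0.0, "tz": -0.005, "wx": 0.0, "wy": 0.0, "wz": 0.0, "gripper": -1.0}, {"tx": 0.0004, "ty": 0.004, "tz": 0.0, "wx": 0.0, "wy": 0.0, "wz": 0.0, "gripper": -1.0}, {"tx": 0.0004, "ty": 0.004, "tz": 0.0, "wx": 0.0, "wy": 0.0, "wz": 0.0, "gripper": -1.0}, {"tx": 0.0004, "ty": 0.004, "tz": 0.0, "wx": 0.0, "wy": 0.0, "wz": 0.0, "gripper": -1.0}, {"tx": 0.0004, "ty": 0.004, "tz": 0.0, "wx": 0.0, "wy": 0.0, "wz": 0.0, "gripper": -1.0}, {"tx": 0.0004, "ty": 0.004, "tz": 0.0, "wx": 0.0, "wy": 0.0, "wz": 0.0, "gripper": -1.0}, {"tx": 0.0004, "ty": 0.004, "tz": 0.0, "wx": 0.0, "wy": 0.0, "wz": 0.0, "gripper": -1.0}, {"tx": 0.0007, "ty": 0.006, "tz": 0.0, "wx": 0.0, "wy": 0.0, "wz": 0.0, "gripper": -1.0}, {"tx": 0.0, "ty": 0.0, "tz": 0.0, "wx": 0.0, "wy": 0.0, "wz": 0.0, "gripper": -1.0}]}}

```text
time_s: 7.0
eef_pos: [0.5543, 0.0889, 0.0684]
eef_rot: [179.9, 0.0, 174.1]
contact_force: [1.8, 2.1, 3.9]
grip_width: 0.0006
grasp_force: 1.8
```

```bash
python3 - <<'E'
from h import *
c,im,d=meas("w5.npz"); sink(c,d)
E
```

```text
t 7.05 tcp [  0.6 -70.7  68.4] F [2.4 1.5 4. ]
fence depth pct y [-10.6  -5.2  -4.2]
fence falling edges [(np.float64(-35.5), np.float64(-17.0)), (np.float64(-4.75), np.float64(-7.0))]
fin edges [(np.float64(-18.5), np.float64(-21.0)), (np.float64(-2.25), np.float64(-17.0)), (np.float64(0.25), np.float64(-14.0)), (np.float64(3.75), np.float64(-9.0)), (np.float64(16.5), np.float64(19.0)), (np.float64(18.25), np.float64(25.0))]
wheel 92.66 cheek 68.84
```

Emit:
{"api": "carry_out", "payload": {"rows": [{"tx": 0.0, "ty": 0.0, "tz": 0.012, "wx": 0.0, "wy": 0.0, "wz": 0.0, "gripper": -1.0}, {"tx": -0.0031, "ty": -0.03, "tz": 0.0, "wx": 0.0, "wy": 0.0, "wz": 0.0, "gripper": -1.0}, {"tx": 0.0, "ty": 0.0, "tz": -0.007, "wx": 0.0, "wy": 0.0, "wz": 0.0, "gripper": -1.0}, {"tx": 0.0, "ty": 0.0, "tz": -0.005, "wx": 0.0, "wy": 0.0, "wz": 0.0, "gripper": -1.0}, {"tx": 0.0004, "ty": 0.004, "tz": 0.0, "wx": 0.0, "wy": 0.0, "wz": 0.0, "gripper": -1.0}, {"tx": 0.0004, "ty": 0.004, "tz": 0.0, "wx": 0.0, "wy": 0.0, "wz": 0.0, "gripper": -1.0}, {"tx": 0.0004, "ty": 0.004, "tz": 0.0, "wx": 0.0, "wy": 0.0, "wz": 0.0, "gripper": -1.0}, {"tx": 0.0004, "ty": 0.004, "tz": 0.0, "wx": 0.0, "wy": 0.0, "wz": 0.0, "gripper": -1.0}, {"tx": 0.0004, "ty": 0.004, "tz": 0.0, "wx": 0.0, "wy": 0.0, "wz": 0.0, "gripper": -1.0}, {"tx": 0.0004, "ty": 0.004, "tz": 0.0, "wx": 0.0, "wy": 0.0, "wz": 0.0, "gripper": -1.0}, {"tx": 0.0007, "ty": 0.006, "tz": 0.0, "wx": 0.0, "wy": 0.0, "wz": 0.0, "gripper": -1.0}, {"tx": 0.0, "ty": 0.0, "tz": 0.0, "wx": 0.0, "wy": 0.0, "wz": 0.0, "gripper": -1.0}]}}

```text
time_s: 8.25
eef_pos: [0.554, 0.089, 0.0683]
eef_rot: [179.9, 0.0, 174.1]
contact_force: [-2.6, 2.5, 3.3]
grip_width: 0.0005
grasp_force: 1.9
```

```bash
python3 - <<'E'
from h import *
c,im,d=meas("w6.npz"); sink(c,d)
E
```

```text
t 8.3 tcp [  0.3 -70.7  68.3] F [-2.8  2.2  3.4]
fence depth pct y [2.5 8.4 9.4]
fence falling edges [(np.float64(-35.5), np.float64(-16.0)), (np.float64(8.75), np.float64(-27.0))]
fin edges [(np.float64(-7.0), np.float64(-7.0)), (np.float64(-4.75), np.float64(17.0)), (np.float64(-1.0), np.float64(-10.0)), (np.float64(0.5), np.float64(-10.0)), (np.float64(3.75), np.float64(-8.0)), (np.float64(16.5), np.float64(18.0)), (np.float64(18.5), np.float64(25.0))]
wheel 92.61 cheek 68.72
```

Each stroke gives about 13.4 mm. The fence is at 8.75 and the fin at about 17.5. I'll make a shorter 15 mm stroke, then lift and move the camera level with the fin for a parallax-free look.

Emit:
{"api": "carry_out", "payload": {"rows": [{"tx": 0.0, "ty": 0.0, "tz": 0.012, "wx": 0.0, "wy": 0.0, "wz": 0.0, "gripper": -1.0}, {"tx": -0.0025, "ty": -0.024, "tz": 0.0, "wx": 0.0, "wy": 0.0, "wz": 0.0, "gripper": -1.0}, {"tx": 0.0, "ty": 0.0, "tz": -0.007, "wx": 0.0, "wy": 0.0, "wz": 0.0, "gripper": -1.0}, {"tx": 0.0, "ty": 0.0, "tz": -0.005, "wx": 0.0, "wy": 0.0, "wz": 0.0, "gripper": -1.0}, {"tx": 0.0004, "ty": 0.004, "tz": 0.0, "wx": 0.0, "wy": 0.0, "wz": 0.0, "gripper": -1.0}, {"tx": 0.0004, "ty": 0.004, "tz": 0.0, "wx": 0.0, "wy": 0.0, "wz": 0.0, "gripper": -1.0}, {"tx": 0.0004, "ty": 0.004, "tz": 0.0, "wx": 0.0, "wy": 0.0, "wz": 0.0, "gripper": -1.0}, {"tx": 0.0003, "ty": 0.003, "tz": 0.0, "wx": 0.0, "wy": 0.0, "wz": 0.0, "gripper": -1.0}, {"tx": 0.0, "ty": 0.0, "tz": 0.0, "wx": 0.0, "wy": 0.0, "wz": 0.0, "gripper": -1.0}, {"tx": 0.0, "ty": 0.0, "tz": 0.014, "wx": 0.0, "wy": 0.0, "wz": 0.0, "gripper": -1.0}, {"tx": 0.0, "ty": 0.0, "tz": 0.014, "wx": 0.0, "wy": 0.0, "wz": 0.0, "gripper": -1.0}]}}

```text
time_s: 9.4
eef_pos: [0.5512, 0.0787, 0.0957]
eef_rot: [-180.0, -0.2, 174.1]
contact_force: [0.7, 0.4, -0.5]
grip_width: 0.0009
grasp_force: 0.0
```

Emit:
{"api": "carry_out", "payload": {"rows": [{"tx": 0.0032, "ty": 0.032, "tz": 0.0, "wx": 0.0, "wy": 0.0, "wz": 0.0, "gripper": -1.0}, {"tx": 0.0032, "ty": 0.032, "tz": 0.0, "wx": 0.0, "wy": 0.0, "wz": 0.0, "gripper": -1.0}, {"tx": 0.0032, "ty": 0.032, "tz": 0.0, "wx": 0.0, "wy": 0.0, "wz": 0.0, "gripper": -1.0}, {"tx": 0.0, "ty": 0.0, "tz": 0.0, "wx": 0.0, "wy": 0.0, "wz": 0.0, "gripper": -1.0}, {"tx": 0.0, "ty": 0.0, "tz": 0.0, "wx": 0.0, "wy": 0.0, "wz": 0.0, "gripper": -1.0}]}}

```text
time_s: 9.9
eef_pos: [0.5621, 0.1748, 0.0967]
eef_rot: [-180.0, -0.0, 174.2]
contact_force: [0.3, 0.3, -1.2]
grip_width: 0.0005
grasp_force: 0.0
```

```bash
python3 - <<'E'
from h import *
c,im,d=meas("w7.npz")
u,v=proj(c,[J([-48,17,50])])[0].round().astype(int); print(u,v)
cv2.imwrite("pics/w7.png",cv2.resize(im[v-30:v+40,u-45:u+45],None,fx=8,fy=8,interpolation=cv2.INTER_CUBIC)[:,:,::-1])
E
```

```text
t 9.95 tcp [-0.3 15.2 96.5] F [-0.1 -0.4 -0.2]
fence depth pct y [ 9.4 15.5 16.9]
fence falling edges [(np.float64(-39.0), np.float64(-6.0)), (np.float64(-35.75), np.float64(-6.0)), (np.float64(16.75), np.float64(-17.0)), (np.float64(48.5), np.float64(-15.0))]
fin edges [(np.float64(-6.5), np.float64(-24.0)), (np.float64(11.5), np.float64(-9.0)), (np.float64(13.75), np.float64(6.0)), (np.float64(17.5), np.float64(6.0)), (np.float64(20.75), np.float64(7.0)), (np.float64(23.5), np.float64(20.0))]
319 149
```

View pics/w7.png

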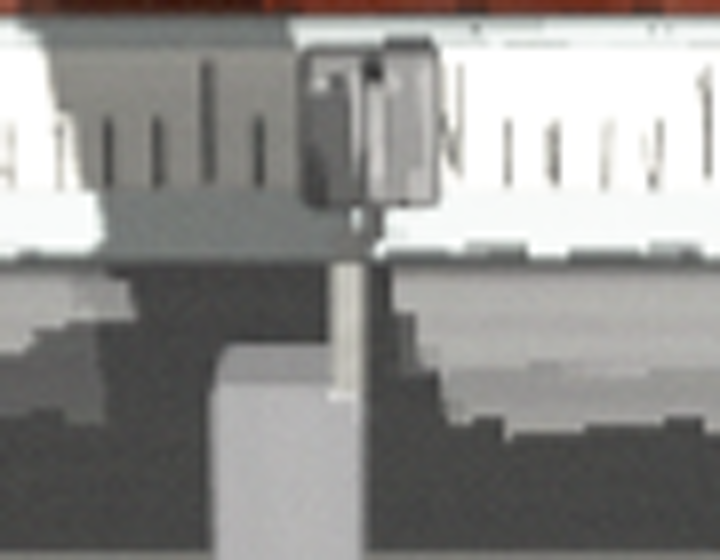

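The crop shows the fence's leading face at x ≈ 366. The rider spans 300–440 (centre 370), and its fin is at about 350–385. They're nearly aligned, so I'll check at sub-pixel level.

```bash
python3 - <<'E'
from h import *
a=np.load("w7.npz");im=a["im"];c=(a["K"],a["dd"],a["R"],a["o"])
g=cv2.cvtColor(im,cv2.COLOR_RGB2GRAY)
print("cols",list(range(308,334)))
for v in range(122,172,1): print(v,g[v,308:334])
# where the jig's y-lines go: y=17 line at z=51 / z=30 / z=49.5
for x,z in((-62,51),(-50,51),(-44,49.5),(-30,49.5),(0,49.5),(-55,30),(-48,30)): print(x,z,proj(c,[J([x,17,z]),J([x,18,z])]).round(2).tolist())
E
```

```text
cols [308, 309, 310, 311, 312, 313, 314, 315, 316, 317, 318, 319, 320, 321, 322, 323, 324, 325, 326, 327, 328, 329, 330, 331, 332, 333]
122 [115 115 171 204 207 207 207 208 209 207 209 208 209 210 207 210 208 207
 209 207 210 208 209 208 200 158]
123 [121 117 161 222 228 228 227 230 229 228 227 226 225 224 175 167 167 165
 167 167 225 229 230 228 225 207]
124 [117 114 131 202 188 169 165 169 168 167 169 162 160 160  97  92  90  90
  95  93 181 223 224 222 225 224]
125 [137 135 135 147 109 111 110 114 114 114 112 111  98 106 113 116 114 113
 119 121 133 244 254 254 254 254]
126 [142 145 147 111 102 145 150 148 151 154 151 109  85 106 149 152 154 153
 162 165 146 241 255 251 255 255]
127 [141 141 140 103 102 156 159 162 159 153 158  89  60  86 160 164 162 163
 174 189 156 216 253 214 255 255]
128 [138 137 139  99 106 155 159 119 113 151 179  96  58  74 174 181 161 164
 187 198 159 209 253 208 255 255]
129 [140 135 138 104 118 174 184 111  96 139 187 113 129 129 173 194 166 161
 188 197 159 207 253 207 255 255]
130 [135 136 138 106 117 140 140 114 106 130 187 134 172 172 171 176 160 161
[... 4193 characters left out ...]
2  74  68  71  71  71  66
  69  70  71 127 146 148 151 148]
169 [177 180 181 181 180 182 178 186 186 183 187 130  80  73  71  71  73  70
  70  69  72 101 134 137 151 152]
170 [178 180 181 180 183 181 181 179 179 178 183 131  84  75  71  73  72  70
  72  72  72  99 137 138 151 156]
171 [181 179 181 182 181 183 178 177 179 177 184 124  82  74  71  70  71  73
  71  74  72  77 136 140 153 100]
-62 51 [[319.33, 129.04], [320.78, 129.05]]
-50 51 [[319.28, 146.4], [320.71, 146.4]]
-44 49.5 [[319.24, 154.58], [320.65, 154.58]]
-30 49.5 [[319.18, 173.91], [320.56, 173.91]]
0 49.5 [[319.05, 213.37], [320.39, 213.37]]
-55 30 [[319.09, 136.03], [320.41, 136.04]]
-48 30 [[319.06, 145.3], [320.37, 145.3]]
```

Viewed from above, the fence face is at y ≈ 16.9 and the fin's mid-plane at about 17.4–17.9. I'll take one oblique view from each side to pin the fin down without height bias.

Emit:
{"api": "carry_out", "payload": {"rows": [{"tx": 0.0036, "ty": 0.035, "tz": -0.005, "wx": 0.0, "wy": 0.0, "wz": 0.0, "gripper": -1.0}, {"tx": 0.0036, "ty": 0.035, "tz": -0.005, "wx": 0.0, "wy": 0.0, "wz": 0.0, "gripper": -1.0}, {"tx": 0.0, "ty": 0.0, "tz": 0.0, "wx": 0.0, "wy": 0.0, "wz": 0.0, "gripper": -1.0}, {"tx": 0.0, "ty": 0.0, "tz": 0.0, "wx": 0.0, "wy": 0.0, "wz": 0.0, "gripper": -1.0}]}}

```text
time_s: 10.35
eef_pos: [0.5694, 0.2437, 0.0861]
eef_rot: [-179.9, -0.0, 174.1]
contact_force: [-0.4, -0.3, -0.7]
grip_width: 0.0005
grasp_force: 0.0
```

```bash
cat >> h.py <<'E'
def show(c,im):
    g=cv2.cvtColor(im,cv2.COLOR_RGB2GRAY); ys=np.arange(11,24,.5); print("      ",ys)
    for x,z in((-60,51),(-57,51),(-54,51),(-51,51),(-44,49.5),(-30,49.5),(0,49.5),(4,49.5)):
        uv=proj(c,J(np.c_[np.full_like(ys,x),ys,np.full_like(ys,z)])).astype(np.float32)
        print(x,cv2.remap(g,uv[:,:1],uv[:,1:],cv2.INTER_LINEAR).ravel())
    s=ctrl.state(); print(s["time_s"],invJ(s["eef_pos"]).round(1))
E
python3 - <<'E'
from h import *
np.set_printoptions(linewidth=220)
c,im,d=look("w8.npz"); show(c,im)
E
```

```text
[11.  11.5 12.  12.5 13.  13.5 14.  14.5 15.  15.5 16.  16.5 17.  17.5 18.  18.5 19.  19.5 20.  20.5 21.  21.5 22.  22.5 23.  23.5]
-60 [254 254 254 233 217 216 251 255 255 254 254 254 232 192 177 168 129  60  59  58  59  60  61  60  59  60]
-57 [254 254 252 239 172 210 253 254 254 254 254 252 174 156 172 182 112  70  62  59  56  57  62  64  63  62]
-54 [254 254 254 237 222 238 249 254 254 254 254 248 230 176 169 174 164  82  56  57  59  58  58  59  62  60]
-51 [250 250 250 250 251 251 250 250 250 250 250 250 226 188 171 176 142  68  64  62  62  62  62  66  76  94]
-44 [171 173 175 175 174 174 185 209 250 254 254 254 252 177 112 117 117 117 117 117 116 113 111 116 127 138]
-30 [255 255 255 255 255 255 255 254 254 254 253 247 229 197 144 134 136 142 139 136 134 131 129 121 100  79]
0 [235 236 235 236 237 237 237 237 238 237 232 223 200 171 145 136 133 131 132 133 133 131 130 122 107  82]
4 [235 235 235 236 237 237 237 238 238 236 229 200 172 156 142 134 134 131 131 132 130 131 132 121 101  81]
10.4 [-0.  84.7 86.3]
```

Emit:
{"api": "carry_out", "payload": {"rows": [{"tx": -0.0048, "ty": -0.047, "tz": 0.0, "wx": 0.0, "wy": 0.0, "wz": 0.0, "gripper": -1.0}, {"tx": -0.0048, "ty": -0.047, "tz": 0.0, "wx": 0.0, "wy": 0.0, "wz": 0.0, "gripper": -1.0}, {"tx": -0.0048, "ty": -0.047, "tz": 0.0, "wx": 0.0, "wy": 0.0, "wz": 0.0, "gripper": -1.0}, {"tx": 0.0, "ty": 0.0, "tz": 0.0, "wx": 0.0, "wy": 0.0, "wz": 0.0, "gripper": -1.0}, {"tx": 0.0, "ty": 0.0, "tz": 0.0, "wx": 0.0, "wy": 0.0, "wz": 0.0, "gripper": -1.0}]}}

```text
time_s: 10.9
eef_pos: [0.5552, 0.1015, 0.0868]
eef_rot: [180.0, 0.0, 173.9]
contact_force: [0.7, 0.2, -1.6]
grip_width: 0.0004
grasp_force: 0.0
```

```bash
python3 - <<'E'
from h import *
np.set_printoptions(linewidth=220)
c,im,d=look("w9.npz"); show(c,im)
a=np.load("w8.npz")["im"]
K=[]
for n in("w8.npz","w9.npz"):
    a=np.load(n);u,v=proj((a["K"],a["dd"],a["R"],a["o"]),[J([-48,17,50])])[0].round().astype(int)
    K.append(cv2.resize(a["im"][v-30:v+40,u-25:u+25],None,fx=8,fy=8,interpolation=cv2.INTER_CUBIC))
cv2.imwrite("pics/w89.png",np.hstack(K)[:,:,::-1])
E
```

```text
[11.  11.5 12.  12.5 13.  13.5 14.  14.5 15.  15.5 16.  16.5 17.  17.5 18.  18.5 19.  19.5 20.  20.5 21.  21.5 22.  22.5 23.  23.5]
-60 [ 47  47  48  48  46  46  46  46  49  48  50  61  94 124 145 166 215 235 243 245 245 245 244 244 244 244]
-57 [ 48  48  47  48  49  49  49  48  46  46  49  56  94 128 139 142 144 161 205 231 242 242 237 207 172 141]
-54 [ 48  47  46  48  49  49  48  47  47  47  47  63  91 134 138 145 154 141 190 229 238 238 235 222 191 157]
-51 [155 138 112  85  61  54  50  48  50  49  49  56  96 124 139 144 187 208 217 217 217 216 215 216 216 216]
-44 [ 93  92  92  92  94 121 182 231 247 245 243 229 194 144 129 126 127 127 126 126 127 126 127 127 127 126]
-30 [240 248 253 255 255 255 255 255 255 254 251 242 186 148 128 128 128 129 128 129 130 130 130 129 128 129]
0 [162 162 172 196 233 253 255 255 255 255 253 230 192 143 128 126 125 126 126 126 125 125 124 126 126 125]
4 [162 168 193 220 241 252 255 255 255 254 252 246 199 159 124 124 124 123 123 123 123 123 123 123 123 124]
10.95 [  0.2 -56.7  86.8]
```

View pics/w89.png

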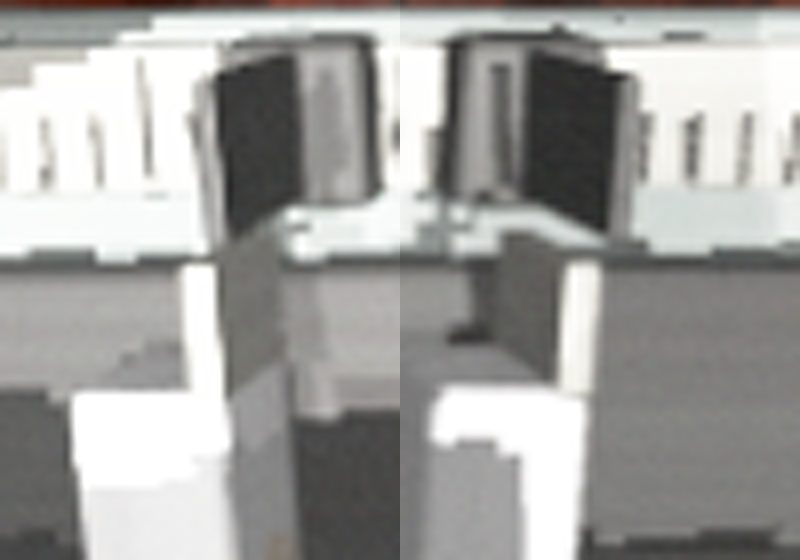

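Both side views show the fin's top band clearly; the left view is from +y and the right from -y. Averaged over the two, the fin's mid-plane is at 18.0 and the fence edge at 17.3, so about 0.7 mm remains, or 1.6 mm at the rim. One small nudge should close it.

Emit:
{"api": "carry_out", "payload": {"rows": [{"tx": -0.0031, "ty": -0.03, "tz": 0.0, "wx": 0.0, "wy": 0.0, "wz": 0.0, "gripper": -1.0}, {"tx": 0.0, "ty": 0.0, "tz": 0.0, "wx": 0.0, "wy": 0.0, "wz": 0.0, "gripper": -1.0}, {"tx": 0.0, "ty": 0.0, "tz": -0.01, "wx": 0.0, "wy": 0.0, "wz": 0.0, "gripper": -1.0}, {"tx": 0.0, "ty": 0.0, "tz": -0.004, "wx": 0.0, "wy": 0.0, "wz": 0.0, "gripper": -1.0}, {"tx": 0.0, "ty": 0.0, "tz": -0.003, "wx": 0.0, "wy": 0.0, "wz": 0.0, "gripper": -1.0}, {"tx": 0.0, "ty": 0.0, "tz": 0.0, "wx": 0.0, "wy": 0.0, "wz": 0.0, "gripper": -1.0}, {"tx": 0.0001, "ty": 0.0008, "tz": 0.0, "wx": 0.0, "wy": 0.0, "wz": 0.0, "gripper": -1.0}, {"tx": 0.0001, "ty": 0.0008, "tz": 0.0, "wx": 0.0, "wy": 0.0, "wz": 0.0, "gripper": -1.0}, {"tx": 0.0, "ty": 0.0, "tz": 0.0, "wx": 0.0, "wy": 0.0, "wz": 0.0, "gripper": -1.0}, {"tx": 0.0, "ty": 0.0, "tz": 0.0, "wx": 0.0, "wy": 0.0, "wz": 0.0, "gripper": -1.0}, {"tx": 0.0, "ty": 0.0, "tz": 0.009, "wx": 0.0, "wy": 0.0, "wz": 0.0, "gripper": -1.0}, {"tx": 0.0, "ty": 0.0, "tz": 0.009, "wx": 0.0, "wy": 0.0, "wz": 0.0, "gripper": -1.0}]}}

```text
time_s: 12.15
eef_pos: [0.5525, 0.0751, 0.0875]
eef_rot: [-180.0, 0.0, 174.1]
contact_force: [0.2, -0.7, -0.3]
grip_width: 0.0004
grasp_force: 0.0
```

Emit:
{"api": "carry_out", "payload": {"rows": [{"tx": 0.0028, "ty": 0.028, "tz": 0.0, "wx": 0.0, "wy": 0.0, "wz": 0.0, "gripper": -1.0}, {"tx": 0.0, "ty": 0.0, "tz": 0.0, "wx": 0.0, "wy": 0.0, "wz": 0.0, "gripper": -1.0}, {"tx": 0.0, "ty": 0.0, "tz": 0.0, "wx": 0.0, "wy": 0.0, "wz": 0.0, "gripper": -1.0}, {"tx": 0.0, "ty": 0.0, "tz": 0.0, "wx": 0.0, "wy": 0.0, "wz": 0.0, "gripper": -1.0}]}}

```text
time_s: 12.55
eef_pos: [0.5552, 0.1028, 0.0875]
eef_rot: [-180.0, 0.0, 174.1]
contact_force: [0.6, -0.1, -0.8]
grip_width: 0.0002
grasp_force: 0.0
```

```bash
python3 - <<'E'
from h import *
np.set_printoptions(linewidth=220)
c,im,d=look("w10.npz"); show(c,im)
E
```

```text
[11.  11.5 12.  12.5 13.  13.5 14.  14.5 15.  15.5 16.  16.5 17.  17.5 18.  18.5 19.  19.5 20.  20.5 21.  21.5 22.  22.5 23.  23.5]
-60 [ 54  55  49  46  45  46  48  48  49  51  49  79 126 135 145 184 244 244 244 245 245 245 245 245 245 244]
-57 [ 51  54  53  50  49  49  50  50  48  48  50  59 128 141 146 183 144 156 210 238 242 239 226 142 109 119]
-54 [ 49  49  50  47  48  48  45  47  49  50  48  82 117 140 139 178 175 111 208 242 242 241 237 202 150 132]
-51 [136 100  80  67  59  51  49  48  48  49  47  70 126 131 140 164 213 217 217 218 217 217 217 217 217 217]
-44 [ 95  95  95  96  96 105 140 237 253 254 252 240 196 150 131 129 128 127 127 128 129 128 128 128 127 127]
-30 [163 162 163 164 177 238 253 255 255 255 251 238 186 150 130 133 132 131 131 131 131 132 130 131 132 132]
0 [163 163 163 165 164 163 168 226 251 255 253 230 193 140 127 126 126 128 128 127 126 126 127 127 127 127]
4 [163 163 165 211 248 254 255 255 255 254 249 237 178 139 125 125 125 124 125 124 123 125 126 125 123 123]
12.6 [  0.1 -56.6  87.3]
```

Emit:
{"api": "carry_out", "payload": {"rows": [{"tx": 0.0048, "ty": 0.047, "tz": 0.0, "wx": 0.0, "wy": 0.0, "wz": 0.0, "gripper": -1.0}, {"tx": 0.0048, "ty": 0.047, "tz": 0.0, "wx": 0.0, "wy": 0.0, "wz": 0.0, "gripper": -1.0}, {"tx": 0.0048, "ty": 0.047, "tz": 0.0, "wx": 0.0, "wy": 0.0, "wz": 0.0, "gripper": -1.0}, {"tx": 0.0, "ty": 0.0, "tz": 0.0, "wx": 0.0, "wy": 0.0, "wz": 0.0, "gripper": -1.0}, {"tx": 0.0, "ty": 0.0, "tz": 0.0, "wx": 0.0, "wy": 0.0, "wz": 0.0, "gripper": -1.0}, {"tx": 0.0, "ty": 0.0, "tz": 0.0, "wx": 0.0, "wy": 0.0, "wz": 0.0, "gripper": -1.0}]}}

```text
time_s: 13.2
eef_pos: [0.5694, 0.2431, 0.087]
eef_rot: [-180.0, -0.0, 174.0]
contact_force: [1.7, -0.1, -0.0]
grip_width: 0.0005
grasp_force: 0.0
```

```bash
python3 - <<'E'
from h import *
np.set_printoptions(linewidth=220)
c,im,d=look("w11.npz"); show(c,im)
E
```

```text
[11.  11.5 12.  12.5 13.  13.5 14.  14.5 15.  15.5 16.  16.5 17.  17.5 18.  18.5 19.  19.5 20.  20.5 21.  21.5 22.  22.5 23.  23.5]
-60 [254 254 250 232 210 220 254 255 255 255 255 254 237 207 170 183 121  56  58  58  59  59  60  61  62  62]
-57 [254 254 253 222 147 226 253 254 254 254 254 234 149 154 171 172 124  84  61  60  60  61  63  61  60  61]
-54 [254 254 254 223 217 239 251 254 254 254 254 247 219 147 168 183 169  67  54  56  59  59  61  62  60  60]
-51 [251 251 251 250 250 250 250 251 250 250 250 250 229 200 170 171 134  88  62  62  64  65  65  67  76  97]
-44 [172 171 171 172 172 171 175 194 226 248 254 254 254 240 187 117 116 117 117 114 114 114 113 112 119 131]
-30 [255 255 255 255 254 254 254 254 254 254 254 251 212 174 151 147 148 150 143 138 135 133 133 126 113  89]
0 [234 235 236 237 237 238 238 238 236 228 199 176 171 159 147 136 134 133 132 132 132 132 132 126 114  94]
4 [234 235 236 236 236 237 237 238 238 234 225 190 169 160 147 138 134 133 133 134 132 132 131 131 114  94]
13.25 [-0.  84.3 87.1]
```

The fence advanced about 0.35 mm, leaving roughly 0.35 mm averaged over the two views. I'll make the same nudge once more.

Emit:
{"api": "carry_out", "payload": {"rows": [{"tx": -0.0044, "ty": -0.0427, "tz": 0.0, "wx": 0.0, "wy": 0.0, "wz": 0.0, "gripper": -1.0}, {"tx": -0.0044, "ty": -0.0427, "tz": 0.0, "wx": 0.0, "wy": 0.0, "wz": 0.0, "gripper": -1.0}, {"tx": -0.0044, "ty": -0.0427, "tz": 0.0, "wx": 0.0, "wy": 0.0, "wz": 0.0, "gripper": -1.0}, {"tx": -0.0043, "ty": -0.0426, "tz": 0.0, "wx": 0.0, "wy": 0.0, "wz": 0.0, "gripper": -1.0}, {"tx": 0.0, "ty": 0.0, "tz": 0.0, "wx": 0.0, "wy": 0.0, "wz": 0.0, "gripper": -1.0}, {"tx": 0.0, "ty": 0.0, "tz": 0.0, "wx": 0.0, "wy": 0.0, "wz": 0.0, "gripper": -1.0}]}}

```text
time_s: 13.85
eef_pos: [0.5519, 0.0718, 0.0875]
eef_rot: [180.0, 0.0, 173.9]
contact_force: [-0.6, -0.2, -0.6]
grip_width: 0.0006
grasp_force: 0.0
```

Emit:
{"api": "carry_out", "payload": {"rows": [{"tx": 0.0, "ty": 0.0, "tz": -0.01, "wx": 0.0, "wy": 0.0, "wz": 0.0, "gripper": -1.0}, {"tx": 0.0, "ty": 0.0, "tz": -0.004, "wx": 0.0, "wy": 0.0, "wz": 0.0, "gripper": -1.0}, {"tx": 0.0, "ty": 0.0, "tz": -0.004, "wx": 0.0, "wy": 0.0, "wz": 0.0, "gripper": -1.0}, {"tx": 0.0, "ty": 0.0, "tz": 0.0, "wx": 0.0, "wy": 0.0, "wz": 0.0, "gripper": -1.0}, {"tx": 0.0001, "ty": 0.0008, "tz": 0.0, "wx": 0.0, "wy": 0.0, "wz": 0.0, "gripper": -1.0}, {"tx": 0.0001, "ty": 0.0008, "tz": 0.0, "wx": 0.0, "wy": 0.0, "wz": 0.0, "gripper": -1.0}, {"tx": 0.0, "ty": 0.0, "tz": 0.0, "wx": 0.0, "wy": 0.0, "wz": 0.0, "gripper": -1.0}, {"tx": 0.0, "ty": 0.0, "tz": 0.0, "wx": 0.0, "wy": 0.0, "wz": 0.0, "gripper": -1.0}, {"tx": 0.0, "ty": 0.0, "tz": 0.009, "wx": 0.0, "wy": 0.0, "wz": 0.0, "gripper": -1.0}, {"tx": 0.0, "ty": 0.0, "tz": 0.009, "wx": 0.0, "wy": 0.0, "wz": 0.0, "gripper": -1.0}]}}

```text
time_s: 14.85
eef_pos: [0.5525, 0.075, 0.0876]
eef_rot: [-180.0, 0.0, 174.1]
contact_force: [-0.0, 0.3, 0.0]
grip_width: 0.0004
grasp_force: 0.0
```

Emit:
{"api": "carry_out", "payload": {"rows": [{"tx": 0.0028, "ty": 0.028, "tz": 0.0, "wx": 0.0, "wy": 0.0, "wz": 0.0, "gripper": -1.0}, {"tx": 0.0, "ty": 0.0, "tz": 0.0, "wx": 0.0, "wy": 0.0, "wz": 0.0, "gripper": -1.0}, {"tx": 0.0, "ty": 0.0, "tz": 0.0, "wx": 0.0, "wy": 0.0, "wz": 0.0, "gripper": -1.0}, {"tx": 0.0, "ty": 0.0, "tz": 0.0, "wx": 0.0, "wy": 0.0, "wz": 0.0, "gripper": -1.0}]}}

```text
time_s: 15.25
eef_pos: [0.5551, 0.1027, 0.0875]
eef_rot: [-180.0, 0.0, 174.1]
contact_force: [-0.5, -0.8, 0.0]
grip_width: 0.0005
grasp_force: 0.0
```

```bash
python3 - <<'E'
from h import *
np.set_printoptions(linewidth=220)
c,im,d=look("w12.npz"); show(c,im)
E
```

```text
[11.  11.5 12.  12.5 13.  13.5 14.  14.5 15.  15.5 16.  16.5 17.  17.5 18.  18.5 19.  19.5 20.  20.5 21.  21.5 22.  22.5 23.  23.5]
-60 [ 51  51  49  48  47  47  48  48  46  44  47  79 114 135 149 197 245 244 245 245 245 244 245 245 244 243]
-57 [ 52  51  51  50  48  47  48  50  49  49  47  61 127 136 143 155 141 156 190 243 243 242 240 231 144 122]
-54 [ 50  49  49  49  50  50  49  48  47  47  50  71 113 142 135 192 164 124 214 236 242 242 241 237 208 132]
-51 [141 112  88  72  61  55  53  50  48  48  48  79 121 132 140 168 215 216 216 216 217 217 217 217 217 217]
-44 [ 95  96  95  95  95  97 110 142 222 252 252 247 231 195 145 132 127 127 127 127 128 128 127 126 125 126]
-30 [165 165 164 164 188 248 254 255 255 255 255 249 231 177 140 130 130 130 130 128 129 130 130 132 131 130]
0 [164 162 162 163 163 163 179 237 252 255 255 253 234 191 150 126 127 127 126 125 127 128 128 127 128 128]
4 [162 162 163 220 249 255 255 255 255 255 255 251 236 189 138 127 124 124 124 125 125 124 125 125 125 124]
15.3 [ -0.1 -56.8  87.3]
```

Emit:
{"api": "carry_out", "payload": {"rows": [{"tx": 0.0048, "ty": 0.047, "tz": 0.0, "wx": 0.0, "wy": 0.0, "wz": 0.0, "gripper": -1.0}, {"tx": 0.0048, "ty": 0.047, "tz": 0.0, "wx": 0.0, "wy": 0.0, "wz": 0.0, "gripper": -1.0}, {"tx": 0.0048, "ty": 0.047, "tz": 0.0, "wx": 0.0, "wy": 0.0, "wz": 0.0, "gripper": -1.0}, {"tx": 0.0, "ty": 0.0, "tz": 0.0, "wx": 0.0, "wy": 0.0, "wz": 0.0, "gripper": -1.0}, {"tx": 0.0, "ty": 0.0, "tz": 0.0, "wx": 0.0, "wy": 0.0, "wz": 0.0, "gripper": -1.0}, {"tx": 0.0, "ty": 0.0, "tz": 0.0, "wx": 0.0, "wy": 0.0, "wz": 0.0, "gripper": -1.0}]}}

```text
time_s: 15.9
eef_pos: [0.5693, 0.243, 0.087]
eef_rot: [-180.0, -0.0, 174.0]
contact_force: [0.5, 1.8, 0.6]
grip_width: 0.0006
grasp_force: 0.0
```

```bash
python3 - <<'E'
from h import *
np.set_printoptions(linewidth=220)
c,im,d=look("w13.npz"); show(c,im)
K=[]
for n in("w12.npz","w13.npz"):
    a=np.load(n);u,v=proj((a["K"],a["dd"],a["R"],a["o"]),[J([-48,17,50])])[0].round().astype(int)
    K.append(cv2.resize(a["im"][v-30:v+40,u-25:u+25],None,fx=8,fy=8,interpolation=cv2.INTER_CUBIC))
cv2.imwrite("pics/w1213.png",np.hstack(K)[:,:,::-1])
E
```

```text
[11.  11.5 12.  12.5 13.  13.5 14.  14.5 15.  15.5 16.  16.5 17.  17.5 18.  18.5 19.  19.5 20.  20.5 21.  21.5 22.  22.5 23.  23.5]
-60 [254 254 249 235 187 217 254 254 254 254 254 254 241 206 173 186 109  65  61  60  60  59  59  59  61  62]
-57 [254 254 254 213 172 232 248 254 254 254 254 219 144 155 166 169 152  85  59  59  57  59  60  60  60  60]
-54 [254 254 252 234 225 229 253 254 254 254 254 252 206 137 167 179 143  56  54  56  59  59  60  58  57  59]
-51 [250 250 250 250 250 250 250 250 250 250 250 249 240 203 166 173 150 108  60  61  62  63  63  77 105 138]
-44 [170 171 170 172 172 171 170 173 189 228 246 254 254 254 234 186 102 112 116 116 115 114 112 112 108 104]
-30 [255 255 255 255 254 254 254 254 254 254 254 253 237 223 212 202 177 157 151 143 137 134 133 132 128 114]
0 [234 234 235 236 236 236 237 237 234 225 191 176 174 169 160 150 135 132 132 132 132 132 130 130 125 114]
4 [233 234 234 235 235 235 235 236 237 232 218 184 174 169 161 147 137 134 133 132 132 132 132 132 125 110]
15.95 [-0.1 84.1 87.1]
```

View pics/w1213.png

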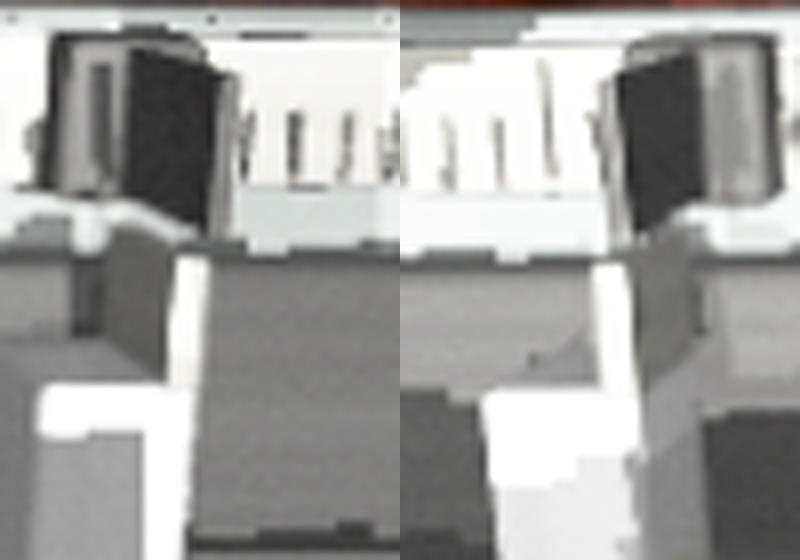

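In both views the fence face now lines up with the fin. The gap is +0.15 mm from -y and -0.38 mm from +y, a mean of about -0.1 mm. The rider hasn't moved and the gripper is clear of everything, so I'll hand in.

```bash
python3 -c "
from cell import ctrl
print(ctrl.close_job())"
```

```text
the job is handed in; nothing more can be done
None
```

The job is handed in: I rolled the wheel until the fence's leading face lined up with the rider's fin, to within about 0.1 mm as averaged from two views; the rider stayed where it was set and nothing else was touched, in about 16 s.

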